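Release the long carton from the gravity feeder

ROBOT

A 7-joint arm with a two-finger parallel gripper is mounted at the origin on the work surface. World frame = base frame: x ahead of the robot, y to its left, z up, the work surface at z = 0. Lengths are in m, angles in rad, forces in N, time in s.
With the tool pointing down it reaches from about 0.425 to 1.025 m from the base axis. Payload 9.4 kg.
Tool frame: the origin (TCP) lies on the mounting face of the last link; the fingertips stand 173 mm ahead of it and the grasp point (between the pads) lies manip.grasp_offset ahead of it (manip.grasp_offset is the distance from the TCP to the grasp point, in m); z points along the fingers, y is the line along which they close (so a half turn about z gives the same grasp; the last joint's range is limited). The gripper opens to 85 mm and grips with 20 to 120 N. Pads are 22 mm wide; open, the fingers measure 114 mm over their backs; the gripper's body (76 mm by 85 mm) begins 54 mm behind the grasp point. The pads swing forward as they close: fully open they stand 13 mm farther back than shut.
Start: joints at [1.21, 0.599, -0.003, 1.599, 0.002, 0.943, -0.08], TCP at [0.203, -0.696, 0.405] pointing down, gripper open.
Joint ranges: [-2.57, 2.57], [-0.35, 1.97], [-1.29, 1.29], [0.11, 2.56], [-1.05, 4.19], [0.11, 1.86], [-2.63, 2.63]. Speed limits (rad/s): [2.22, 2.22, 3.01, 3.01, 3.14, 3.14, 3.14].

INTERFACE

Orientations are given as a unit quaternion [x, y, z, w].
In Python, from station import sensors, camera, ticket, manip gives the robot as it stands.
- The arm moves only by the tool drive_tool, never from a script. Its argument "commands" is a list of rows, each a list of 3 entries, a list of its own where there are three numbers: the closure, from -1 (fully open) to 1 (shut), then the shift along the tool's x, y, z in cm, then the turn about the tool's z in rad. A call has exactly 5 rows; each row shifts and turns the commanded pose from where the row before left it, along the tool's axes as they then stand; what a row does not reach is not made up. A row lasts 1/10 s, in which the tool goes at most 50 mm and 8.59 degrees, less where a joint would pass 70% of its speed; a pose out of reach is approached as far as the arm can. A call is refused whole if a number of a shift passes 5 or a number of a turn 0.15, either way. A call with a gripper value outside its range is refused whole. The fingers move at their own pace and stop on an object; "squeeze" is the grip in N (left out, the last holds). Time passes only in rows, so rows that do not move let the fingers close, or fill a call up. It gives the time, the measured TCP pose, the force, the opening and the grip force at its end, in the units of the state.
- sensors.sense(): the state, without advancing time (a new reading comes with each control period).
- camera(name): name is "scene" or "side" or "wrist"; returns a dict with "frame" (480x640x3 uint8, red, green, blue), "vfov" (degrees; the focal length in pixels is half the picture's height over the tangent of half this angle, whatever the lens; pixels are square), "cx", "cy" (the principal point, pixels), "k1" (the pictures are not rectified: a ray, as slopes to the right and down, at radius r is drawn at 1 + k1 r^2 times it, then the intrinsics apply), "camera_from_world" (4x4, takes a point from world to camera coordinates). Camera axes: x right, y down, z forward; pixel columns grow to the right and rows downward; lengths in m; the calibration is good to about 2 mm. A picture is of the moment at which its call begins. There is no depth.
- ticket.finish_job(): hands the job in; it is judged then, once.
The state is a dict: "time_s": time; "qpos": joint angles; "qd": joint speeds; "tau": joint torques, N m; "ee_pos": TCP position; "tool_rot": TCP orientation; "contact_force": force on the tool from outside, world axes, zero at the start; "ft_torque": the same for the moment, N m; "finger_gap": opening from 0.0 (shut) to 1.0 (fully open); "grasp_force": force on a finger pad.
Only numpy, scipy, OpenCV 4.12 (cv2) and the standard library are available. Lean on these libraries where they do the work, as an engineer would, in place of code of your own. Each camera call takes 0.05 s, during which the arm holds its last target. There are 200 camera calls.

TASK

On the two-lane gravity feeder, let the longer carton down: press the pad of its lane's rocking lever fully down so the gate at the lever's other end lifts, and keep it down until the carton has rolled all the way to the front stop; then take your hand off so the gate drops shut behind it. Only press the pad: don't touch the cartons or gates, leave the shorter carton waiting behind its own gate, and leave the other things on the bench where they are.

Things in the scene. Friction and masses are not known exactly. Their poses are not given: they have to be found in the camera images.
- carton_long: The longer of two sealed brown cartons: 130 mm long (along the lane), 85 mm wide, 46 mm tall, 0.3 to 0.55 kg. It waits on one of the two lanes, either may hold it, with its nose against that lane's gate. Origin: middle of the lower edge of its nose (the end towards the robot); its x axis runs up the lane from nose to tail, z up out of its top.
- carton_short: The shorter carton, 80 mm long, 85 mm wide, 46 mm tall, waiting behind the gate of the other lane. Same origin and axes: middle of the lower edge of its nose.
- rack: Gravity feeder fixed to the bench, 460 mm long, 226 mm wide over its rails, 316 mm over the pads. Origin on the bench under its centre; x level, uphill, y left. Two roller lanes, centre lines y = +50 (left) and -50 mm (right), slope down towards the robot at 0.11 rad. Braked rollers: a freed carton takes about 2 to 5 s to run down. Lever pivots at x = -72, y = +-130, z = 143 mm.
- pad_left: Black press pad, 44 mm along the lane x 40 mm x 10 mm, on the near end of the left lane's lever, outside the left rail (+y of the rack). Origin: centre of its top face, z out of it. Gate shut: 194 mm above the bench, sloping 0.25 rad down to rack +x. Pressed straight down it levels at half stroke; full stroke is 67 mm lower and 9 mm nearer the robot. Takes 2 to 4 N; a spring returns it.
- lever_left (a joint): Rocking lever of the left lane: a steel bar in a bracket, about 135 mm from pivot to pad and 135 mm from pivot to gate. Joint value in rad: 0 with the gate shut, 0.5 with the pad fully down and the gate fully up. Above 0.33 the gate clears the carton.
- gate_left: Gate of the left lane on the far end of the left lever: an aluminium plate 80 mm wide, 30 mm tall, 4 mm thick under a steel crossbar, across the lane 300 mm up from the front stop. Origin: middle of the lower edge of the face that the carton leans on; shut, this edge is 8 mm above the rollers.
- stop_left (a point): Point where the front stop meets the rollers' top on the centre line of the left lane; 75 mm above the bench; axes as the rack's (x level, uphill). The stop is a steel plate across both lanes, 30 mm high above the rollers; the side guides are 25 mm high, 93 mm apart. A carton is home when its nose is here.
- pad_right: Black press pad, 44 mm along the lane x 40 mm x 10 mm, on the near end of the right lane's lever, outside the right rail (-y of the rack). Origin: centre of its top face, z out of it. Gate shut: 194 mm above the bench, sloping 0.25 rad down to rack +x. Pressed straight down it levels at half stroke; full stroke is 67 mm lower and 9 mm nearer the robot. Takes 2 to 4 N; a spring returns it.
- lever_right (a joint): Rocking lever of the right lane: a steel bar in a bracket, about 135 mm from pivot to pad and 135 mm from pivot to gate. Joint value in rad: 0 with the gate shut, 0.5 with the pad fully down and the gate fully up. Above 0.33 the gate clears the carton.
- gate_right: Gate of the right lane on the far end of the right lever: an aluminium plate 80 mm wide, 30 mm tall, 4 mm thick under a steel crossbar, across the lane 300 mm up from the front stop. Origin: middle of the lower edge of the face that the carton leans on; shut, this edge is 8 mm above the rollers.
- stop_right (a point): Point where the front stop meets the rollers' top on the centre line of the right lane; 75 mm above the bench; axes as the rack's (x level, uphill). The stop is a steel plate across both lanes, 30 mm high above the rollers; the side guides are 25 mm high, 93 mm apart. A carton is home when its nose is here.
- bud_vase: clay-brown stoneware bud vase, 66 mm across, 98 mm tall, standing on the bench to the left of the feeder's front; origin at the centre of its foot. Bystander.
- tumbler_a: clear glass tumbler, 72 mm across the rim, 85 mm tall, standing on the bench between the robot and the feeder; origin at the centre of its foot. Bystander.
- tumbler_b: clear glass tumbler, 72 mm across the rim, 85 mm tall, standing on the bench to the right of the feeder; origin at the centre of its foot. Bystander.
- bowl: dark stoneware bowl, 110 mm across, 45 mm tall, on the bench to the left of the feeder's middle; origin at the centre of its foot. Bystander.
- tape_roll: roll of tan packing tape lying flat, 96 mm across, 48 mm tall, on the bench to the right of the feeder's front; origin at the centre of its underside. Bystander.
- knife: steel box knife lying flat, 125 x 22 x 12 mm, on the bench in front of the feeder; origin at the centre of its underside. Bystander.

How it is judged:
By the outcome, as a careful person would: the job done as asked, in the order asked, and still so for the second after the job is handed in, with the robot touching nothing.
It also fails if it takes over 38 s, if anything falls off the work surface, if the arm or the gripper's body presses on something with over 40 N, if the wrist force passes 120 N, or if a joint passes its speed limit or range.

## Working session

There is one attempt and no reset: what is moved stays moved. The work goes in short steps, Python scripts to look and compute and a tool call to move; the robot and the scene stay as the last step left them, time stands still between calls to the robot, and variables do not carry over. Pictures are saved under pics/ and viewed, at most 10 in all, crops included, and the job is handed in when it is done.

Besides the shell and the picture viewer there is one more tool, called by a JSON object that holds its "name" and its "arguments", one argument or row to a line. drive_tool: Moves the arm, as the interface text tells. Its arguments: {"type":"object","properties":{"commands":{"type":"array","items":{"type":"array"}},"squeeze":{"type":"number"}},"required":["commands"]}

```bash
mkdir -p pics; cat > h.py <<'E'
import numpy as np, cv2, json
from station import sensors, camera, ticket, manip
def snap(n,f):
    c=camera(n); cv2.imwrite(f'pics/{f}.png',c['frame'][:,:,::-1])
    d={k:(np.array(v).tolist()) for k,v in c.items() if k!='frame'}; json.dump(d,open(f'pics/{f}.json','w')); return d
def proj(d,P):
    T=np.array(d['camera_from_world']); P=np.atleast_2d(P); p=P@T[:3,:3].T+T[:3,3]
    s=p[:,:2]/p[:,2:]; r2=(s**2).sum(1,keepdims=True); s=s*(1+d['k1']*r2)
    f=240/np.tan(np.radians(d['vfov'])/2); return s*f+[d['cx'],d['cy']]
E
python3 - <<'E'
from h import *
for n in ('scene','side'): print(snap(n,n+'0'))
s=sensors.sense(); print(s, manip.grasp_offset)
E
```

```text
{'vfov': 53.70809695690462, 'cx': 325.7651389587342, 'cy': 237.764758045746, 'k1': -0.11506758496689228, 'camera_from_world': [[-0.8825166469412861, 0.4702810958266528, 0.00024244502838654394, 0.4730731410183791], [0.3639247184992021, 0.6832575206811983, -0.6330228745455084, -0.14560690967647508], [-0.2978643435135963, -0.5585649929423295, -0.7741330515631988, 1.340000101978527], [0.0, 0.0, 0.0, 1.0]]}
{'vfov': 50.849417640839924, 'cx': 314.8346442308794, 'cy': 250.8668704390978, 'k1': -0.036104320780058825, 'camera_from_world': [[-0.8080039603231056, -0.5891115235033656, -0.008787091539340652, 0.5090327226133973], [-0.27124084622457506, 0.3851810410047677, -0.8820793439310661, 0.2840373273563113], [0.523027727220607, -0.7103401850705245, -0.47101891472893037, 0.8090176364985774], [0.0, 0.0, 0.0, 1.0]]}
{'time_s': 0.1, 'qpos': array([ 1.21027591,  0.60003458, -0.002559  ,  1.60003424,  0.00181965,
        0.94285439, -0.07979478]), 'qd': array([-0.00034898, -0.00192837, -0.00024586, -0.00111331, -0.0019602 ,
        0.00138687,  0.00278352]), 'tau': array([ 5.40960958e-03, -7.77991033e+01,  1.56992488e+00, -2.58623117e+01,
        1.25907903e-02,  5.51191988e-03, -1.09548398e-05]), 'ee_pos': array([ 0.20298759, -0.69582937,  0.40391612]), 'tool_rot': array([ 9.89941180e-01,  1.41477979e-01, -1.58805042e-04, -6.44999313e-04]), 'contact_force': array([-0.20952331, -0.12089809,  0.04359051]), 'ft_torque': array([ 0.02589332, -0.00237397,  0.02214451]), 'grasp_force': 0.0, 'finger_gap': 1.0006481522575663} 0.1547
```

View pics/scene0.png

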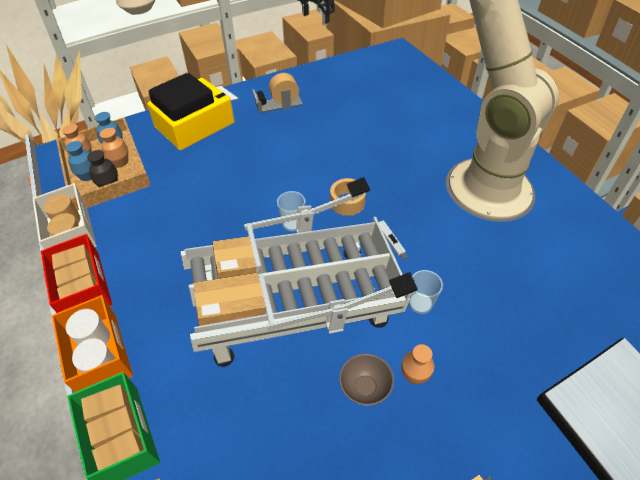

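View pics/side0.png

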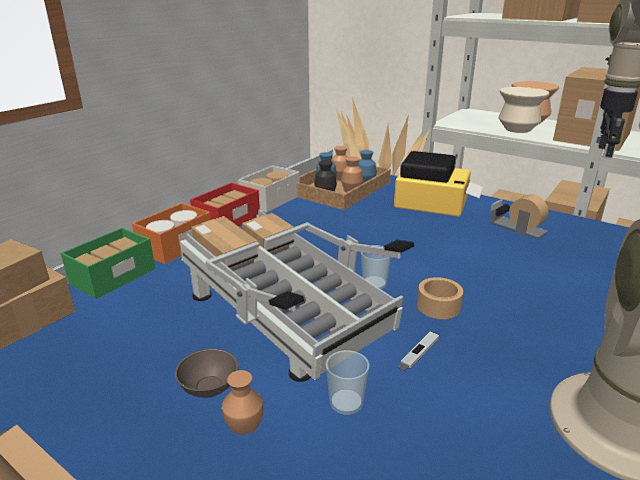

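The scene view shows the long carton on the lane nearer the camera, which is the left lane since the bowl and vase are on that side. The left pad is at about (403,285) in scene and (287,299) in side; the right pad is at about (358,187) and (399,248). I'll enlarge both views.

```bash
python3 - <<'E'
import cv2
a=cv2.imread('pics/scene0.png')[165:345,240:450]; b=cv2.imread('pics/side0.png')[215:395,210:420]
cv2.imwrite('pics/c1.png',cv2.resize(a,(700,600),interpolation=cv2.INTER_CUBIC)); cv2.imwrite('pics/c2.png',cv2.resize(b,(700,600),interpolation=cv2.INTER_CUBIC))
E
```

```text
(no output)
```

View pics/c1.png

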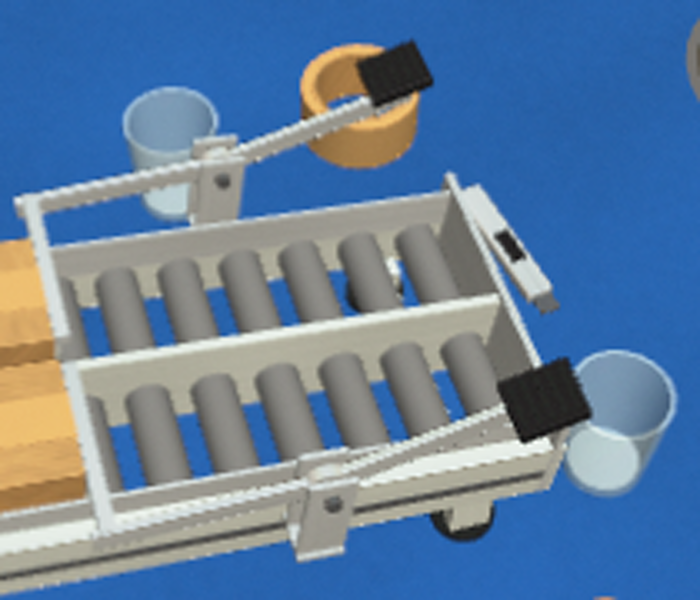

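View pics/c2.png

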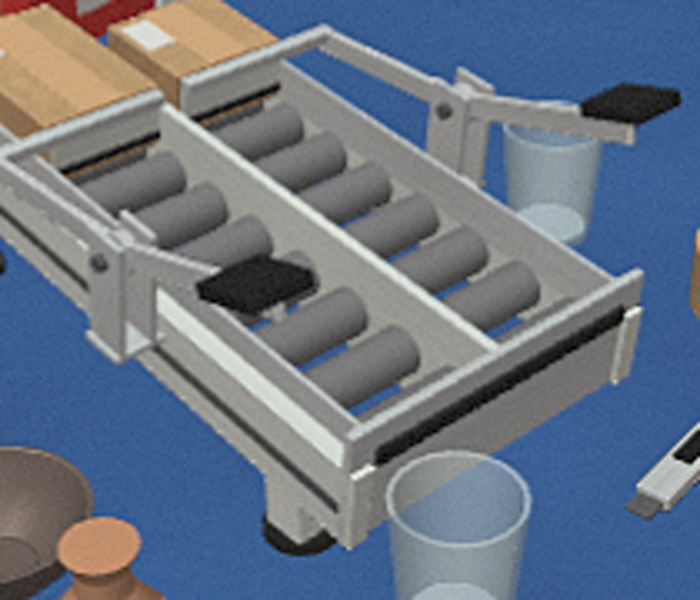

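```bash
cat > fit.py <<'E'
from h import *
from scipy.optimize import least_squares
from scipy.spatial.transform import Rotation as R
ds,dd=[json.load(open(f'pics/{n}0.json')) for n in('scene','side')]
pads={}
for n,u,v in (('L',(402.9,282.6),(287.1,299.3)),('R',(358.5,186),(399,244.7))):
    r=least_squares(lambda P:np.r_[proj(ds,P)[0]-u,proj(dd,P)[0]-v],[.7,0,.2]); pads[n]=r.x; print(n,r.x.round(4),r.fun.round(1))
y=pads['L']-pads['R']; print('sep',np.linalg.norm(y[:2])); yaw=np.arctan2(-y[0],y[1]); print('yaw',yaw)
ex=np.array([np.cos(yaw),np.sin(yaw)]); print('uphill',ex)
print('stroke xy', -0.009*ex)
s=sensors.sense(); M=R.from_quat(s['tool_rot']).as_matrix(); print(M.round(3),s['ee_pos'])
E
python3 fit.py
```

```text
L [0.5009 0.2487 0.1893] [ 0.   0.4  0.2 -0.2]
R [ 0.4425 -0.0181  0.191 ] [ 0.  -0.3 -0.2  0.2]
sep 0.2730379505446369
yaw -0.21564392002208038
uphill [ 0.97683881 -0.21397648]
stroke xy [-0.00879155  0.00192579]
[[ 0.96   0.28  -0.   ]
 [ 0.28  -0.96   0.001]
 [-0.    -0.001 -1.   ]] [ 0.20298759 -0.69582937  0.40391612]
```

{"name": "drive_tool", "arguments": {
  "commands": [
    [1, [4, -2, -1], 0],
    [1, [4, -2, -1], 0],
    [1, [4, -2, -1], 0],
    [1, [4, -2, -1], 0],
    [1, [4, -2, -1], 0]
  ]
}}

```text
time_s: 0.6
ee_pos: [0.368, -0.5426, 0.4548]
tool_rot: [0.99, 0.141, -0.0, -0.0]
contact_force: [0.5, -0.4, -0.0]
finger_gap: 0.142
grasp_force: 0.0
```

{"name": "drive_tool", "arguments": {
  "commands": [
    [1, [4, -2, -1], 0],
    [1, [4, -2, -1], 0],
    [1, [4, -2, -1], 0],
    [1, [4, -2, -1], 0],
    [1, [4, -2, -1], 0]
  ]
}}

```text
time_s: 1.1
ee_pos: [0.532, -0.3905, 0.5048]
tool_rot: [0.99, 0.141, -0.0, -0.0]
contact_force: [0.5, -0.7, 0.6]
finger_gap: 0.001
grasp_force: 0.0
```

{"name": "drive_tool", "arguments": {
  "commands": [
    [1, [1, -4, 0], 0],
    [1, [1, -4, 0], 0],
    [1, [1, -4, 0], 0],
    [1, [1, -4, 0], 0],
    [1, [1, -4, 0], 0]
  ]
}}

```text
time_s: 1.6
ee_pos: [0.5226, -0.1843, 0.5044]
tool_rot: [0.99, 0.141, -0.0, -0.0]
contact_force: [1.0, 1.0, -1.4]
finger_gap: -0.002
grasp_force: 0.0
```

{"name": "drive_tool", "arguments": {
  "commands": [
    [1, [1, -4, 0], 0],
    [1, [1, -4, 0], 0],
    [1, [1, -4, 0], 0],
    [1, [1, -4, 0], 0],
    [1, [1, -4, 0], 0]
  ]
}}

```text
time_s: 2.1
ee_pos: [0.5145, 0.0215, 0.5046]
tool_rot: [0.99, 0.141, -0.0, 0.0]
contact_force: [0.8, -0.6, -0.1]
finger_gap: -0.001
grasp_force: 0.0
```

{"name": "drive_tool", "arguments": {
  "commands": [
    [1, [1, -4, 0], 0],
    [1, [1, -4, 0], 0],
    [1, [1, -4, 0], 0],
    [1, [1, -4, 0], 0],
    [1, [1, -4, 0], 0]
  ]
}}

```text
time_s: 2.6
ee_pos: [0.5066, 0.2275, 0.5045]
tool_rot: [0.99, 0.141, -0.0, 0.0]
contact_force: [1.6, -0.8, 0.6]
finger_gap: -0.002
grasp_force: 0.0
```

{"name": "drive_tool", "arguments": {
  "commands": [
    [1, [-0.3, -2.4, 0], 0],
    [1, [0, 0, 3], 0.125],
    [1, [0, 0, 3], 0.125],
    [1, [0, 0, 3], 0.125],
    [1, [0, 0, 2], 0.125]
  ]
}}

```text
time_s: 3.1
ee_pos: [0.4969, 0.2479, 0.3926]
tool_rot: [0.994, -0.11, -0.001, 0.001]
contact_force: [0.9, -0.1, -0.1]
finger_gap: -0.003
grasp_force: 0.0
```

```bash
python3 - <<'E'
from h import *
print(sensors.sense()['ee_pos'],sensors.sense()['tool_rot'],sensors.sense()['qpos'].round(2))
snap('scene','s1');snap('side','d1')
a=cv2.imread('pics/scene1.png') if 0 else cv2.imread('pics/s1.png')[185:345,300:460]; b=cv2.imread('pics/d1.png')[190:350,210:370]
cv2.imwrite('pics/c3.png',cv2.resize(np.hstack([a,b]),(800,400),interpolation=cv2.INTER_CUBIC))
E
```

```text
[0.49686788 0.24790216 0.39255196] [ 9.93887855e-01 -1.10387838e-01 -9.26164375e-04  7.74516258e-04] [-0.46  0.42 -0.15  2.    0.09  0.74 -2.45]
```

View pics/c3.png

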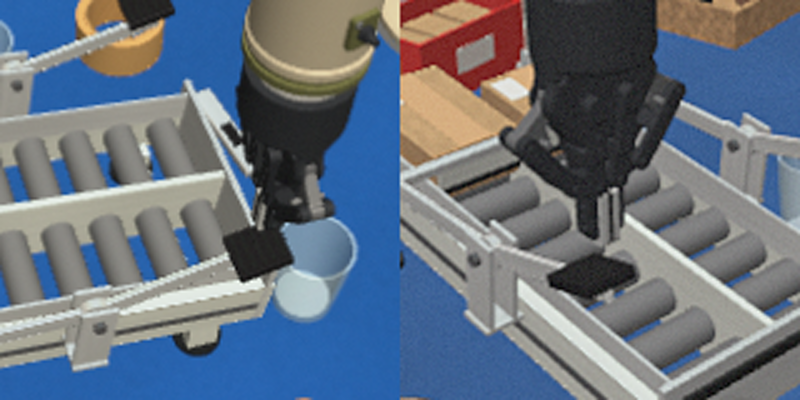

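Shut fingertips stand directly over the left pad, about 25 mm above it (scene crop 265,228, pad 258,252). Next I press.

{"name": "drive_tool", "arguments": {
  "commands": [
    [1, [0, 0, 1], 0],
    [1, [0, 0, 1], 0],
    [1, [0, 0, 1], 0],
    [1, [-0.1, 0, 1], 0],
    [1, [-0.1, 0, 1], 0]
  ]
}}

```text
time_s: 3.7
ee_pos: [0.4952, 0.2487, 0.3442]
tool_rot: [0.994, -0.108, -0.0, -0.0]
contact_force: [-1.9, 1.2, 4.1]
finger_gap: -0.002
grasp_force: 1.8
```

{"name": "drive_tool", "arguments": {
  "commands": [
    [1, [-0.2, 0, 1], 0],
    [1, [-0.2, 0, 1], 0],
    [1, [-0.2, 0, 1], 0],
    [1, [0, 0, 0.5], 0],
    [1, [0, 0, 0], 0]
  ]
}}

```text
time_s: 4.2
ee_pos: [0.4896, 0.25, 0.3089]
tool_rot: [0.994, -0.108, -0.0, 0.0]
contact_force: [1.0, 0.4, 3.9]
finger_gap: -0.003
grasp_force: 1.6
```

{"name": "drive_tool", "arguments": {
  "commands": [
    [1, [0, 0, 0.3], 0],
    [1, [0, 0, 0.2], 0],
    [1, [0, 0, 0.1], 0],
    [1, [0, 0, 0.1], 0],
    [1, [0, 0, 0], 0]
  ]
}}

```text
time_s: 4.7
ee_pos: [0.4897, 0.2499, 0.3027]
tool_rot: [0.994, -0.108, 0.0, -0.0]
contact_force: [2.1, -0.4, 4.8]
finger_gap: 0.002
grasp_force: 1.6
```

{"name": "drive_tool", "arguments": {
  "commands": [
    [1, [0, 0, 0.1], 0],
    [1, [0, 0, 0.1], 0],
    [1, [0, 0, 0], 0],
    [1, [0, 0, 0], 0],
    [1, [0, 0, 0], 0]
  ]
}}

```text
time_s: 5.2
ee_pos: [0.4897, 0.2499, 0.3009]
tool_rot: [0.994, -0.108, 0.0, -0.0]
contact_force: [1.4, -0.3, 6.8]
finger_gap: -0.0
grasp_force: 2.9
```

```bash
python3 - <<'E'
from h import *
snap('scene','s2');snap('side','d2')
a=cv2.imread('pics/s2.png')[190:370,180:440]; b=cv2.imread('pics/d2.png')[195:375,170:430]
cv2.imwrite('pics/c4.png',cv2.resize(np.vstack([a,b]),(433,600),interpolation=cv2.INTER_CUBIC))
E
```

```text
(no output)
```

View pics/c4.png

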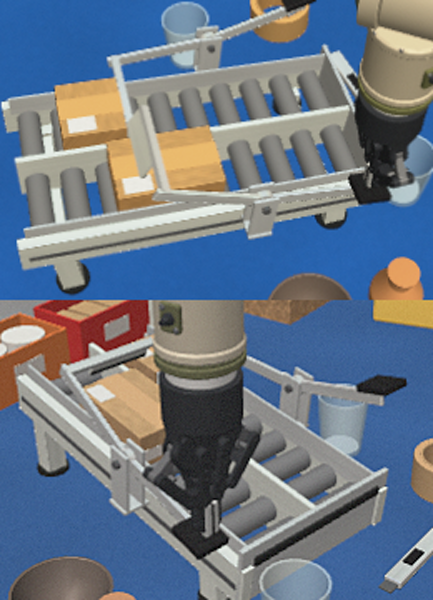

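The gate is up and the long carton is rolling through; its nose is at about (220,165) in the crop. Force has risen at the end of the stroke, so I hold.

{"name": "drive_tool", "arguments": {
  "commands": [
    [1, [0, 0, 0.05], 0],
    [1, [0, 0, 0], 0],
    [1, [0, 0, 0], 0],
    [1, [0, 0, 0], 0],
    [1, [0, 0, 0], 0]
  ]
}}

```text
time_s: 5.8
ee_pos: [0.4897, 0.2499, 0.3006]
tool_rot: [0.994, -0.108, 0.0, -0.0]
contact_force: [1.1, -1.5, 8.4]
finger_gap: -0.0
grasp_force: 4.3
```

{"name": "drive_tool", "arguments": {
  "commands": [
    [1, [0, 0, 0], 0],
    [1, [0, 0, 0], 0],
    [1, [0, 0, 0], 0],
    [1, [0, 0, 0], 0],
    [1, [0, 0, 0], 0]
  ]
}}

```text
time_s: 6.3
ee_pos: [0.4897, 0.2499, 0.3006]
tool_rot: [0.994, -0.108, 0.0, -0.0]
contact_force: [0.1, -1.6, 7.9]
finger_gap: 0.001
grasp_force: 4.3
```

{"name": "drive_tool", "arguments": {
  "commands": [
    [1, [0, 0, 0], 0],
    [1, [0, 0, 0], 0],
    [1, [0, 0, 0], 0],
    [1, [0, 0, 0], 0],
    [1, [0, 0, 0], 0]
  ]
}}

```text
time_s: 6.8
ee_pos: [0.4897, 0.2499, 0.3006]
tool_rot: [0.994, -0.108, 0.0, -0.0]
contact_force: [1.0, -1.8, 9.6]
finger_gap: -0.001
grasp_force: 4.3
```

{"name": "drive_tool", "arguments": {
  "commands": [
    [1, [0, 0, 0], 0],
    [1, [0, 0, 0], 0],
    [1, [0, 0, 0], 0],
    [1, [0, 0, 0], 0],
    [1, [0, 0, 0], 0]
  ]
}}

```text
time_s: 7.3
ee_pos: [0.4897, 0.2499, 0.3006]
tool_rot: [0.994, -0.108, 0.0, -0.0]
contact_force: [1.6, -2.0, 8.6]
finger_gap: -0.003
grasp_force: 4.3
```

{"name": "drive_tool", "arguments": {
  "commands": [
    [1, [0, 0, 0], 0],
    [1, [0, 0, 0], 0],
    [1, [0, 0, 0], 0],
    [1, [0, 0, 0], 0],
    [1, [0, 0, 0], 0]
  ]
}}

```text
time_s: 7.8
ee_pos: [0.4897, 0.2499, 0.3006]
tool_rot: [0.994, -0.108, 0.0, -0.0]
contact_force: [0.6, -1.9, 9.3]
finger_gap: 0.0
grasp_force: 4.3
```

{"name": "drive_tool", "arguments": {
  "commands": [
    [1, [0, 0, 0], 0],
    [1, [0, 0, 0], 0],
    [1, [0, 0, 0], 0],
    [1, [0, 0, 0], 0],
    [1, [0, 0, 0], 0]
  ]
}}

```text
time_s: 8.3
ee_pos: [0.4897, 0.2499, 0.3006]
tool_rot: [0.994, -0.108, 0.0, -0.0]
contact_force: [1.3, -1.8, 9.4]
finger_gap: -0.005
grasp_force: 4.3
```

{"name": "drive_tool", "arguments": {
  "commands": [
    [1, [0, 0, 0], 0],
    [1, [0, 0, 0], 0],
    [1, [0, 0, 0], 0],
    [1, [0, 0, 0], 0],
    [1, [0, 0, 0], 0]
  ]
}}

```text
time_s: 8.8
ee_pos: [0.4897, 0.2499, 0.3006]
tool_rot: [0.994, -0.108, 0.0, -0.0]
contact_force: [1.9, -1.8, 9.3]
finger_gap: 0.0
grasp_force: 4.3
```

{"name": "drive_tool", "arguments": {
  "commands": [
    [1, [0, 0, 0], 0],
    [1, [0, 0, 0], 0],
    [1, [0, 0, 0], 0],
    [1, [0, 0, 0], 0],
    [1, [0, 0, 0], 0]
  ]
}}

```text
time_s: 9.3
ee_pos: [0.4897, 0.2499, 0.3006]
tool_rot: [0.994, -0.108, 0.0, -0.0]
contact_force: [0.0, -2.0, 8.9]
finger_gap: -0.003
grasp_force: 4.3
```

```bash
python3 - <<'E'
from h import *
snap('scene','s3');snap('side','d3')
a=cv2.imread('pics/s3.png')[190:370,180:440]; b=cv2.imread('pics/d3.png')[195:375,170:430]
cv2.imwrite('pics/c5.png',cv2.resize(np.vstack([a,b]),(433,600),interpolation=cv2.INTER_CUBIC))
E
```

```text
(no output)
```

View pics/c5.png

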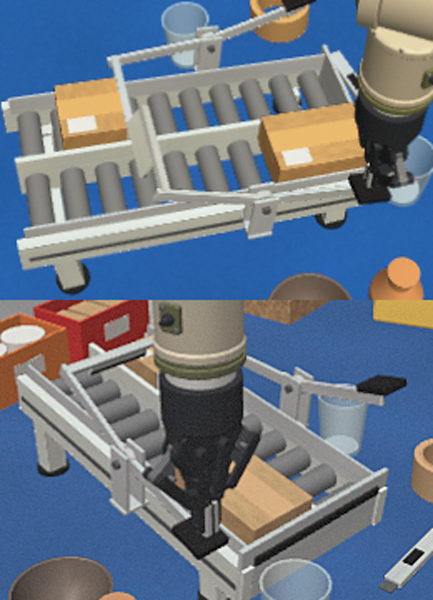

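The long carton is at or very near the front stop. I'll hold longer and check numerically that it has stopped.

{"name": "drive_tool", "arguments": {
  "commands": [
    [1, [0, 0, 0], 0],
    [1, [0, 0, 0], 0],
    [1, [0, 0, 0], 0],
    [1, [0, 0, 0], 0],
    [1, [0, 0, 0], 0]
  ]
}}

```text
time_s: 9.9
ee_pos: [0.4897, 0.2499, 0.3006]
tool_rot: [0.994, -0.108, 0.0, -0.0]
contact_force: [1.3, -1.0, 8.8]
finger_gap: 0.002
grasp_force: 4.3
```

{"name": "drive_tool", "arguments": {
  "commands": [
    [1, [0, 0, 0], 0],
    [1, [0, 0, 0], 0],
    [1, [0, 0, 0], 0],
    [1, [0, 0, 0], 0],
    [1, [0, 0, 0], 0]
  ]
}}

```text
time_s: 10.4
ee_pos: [0.4897, 0.2499, 0.3006]
tool_rot: [0.994, -0.108, 0.0, -0.0]
contact_force: [-0.6, -1.1, 9.7]
finger_gap: -0.002
grasp_force: 4.3
```

```bash
cat > home.py <<'E'
from h import *
import sys
t=sys.argv[1]
d=snap('scene','s'+t);e=snap('side','d'+t)
A,B=cv2.imread('pics/s3.png').astype(int),cv2.imread(f'pics/s{t}.png').astype(int)
print('diff',(abs(A-B).max(2)>40).sum(), 'roi mean',abs(A-B)[250:300,335:400].mean(), abs(A-B)[400:450,100:300].mean())
# predicted nose/tail top corners of a home long carton
L,Rr=np.array([.5009,.2487]),np.array([.4425,-.0181]); yaw=-.2156
ex=np.array([np.cos(yaw),np.sin(yaw)]); ey=np.array([-ex[1],ex[0]]); c=(L+Rr)/2
# pad x in rack about -0.072-0.135*cos(.38)+; stop x from gate: gate_x-0.3*cos(.11)
px=float(sys.argv[2]); o=c-px*ex
sx=-.072+.130-.3*np.cos(.11)
print('stop x',sx)
for xx,zz in((0,.046),(.13,.046)):
  for y in(.0925,.0075):
    x=sx+xx*np.cos(.11)-zz*np.sin(.11); z=.075+xx*np.sin(.11)+zz*np.cos(.11)
    P=np.r_[o+x*ex+y*ey,z]; print(xx,y,proj(d,P).round(1),proj(e,P).round(1))
b=cv2.imread(f'pics/d{t}.png')[270:380,260:420]; a=cv2.imread(f'pics/s{t}.png')[235:305,310:410]
cv2.imwrite(f'pics/c6_{t}.png',np.vstack([cv2.resize(b,None,fx=2.7,fy=2.7,interpolation=2)[:, :430],cv2.resize(a,(430,300),interpolation=2)]))
E
python3 home.py 4 -.2
```

```text
diff 0 roi mean 0.8214358974358974 1.009
stop x -0.24018682938700903
0 0.0925 [[411.1 279.5]] [[326.8 335.1]]
0 0.0075 [[396.6 248.9]] [[362.4 314.9]]
0.13 0.0925 [[353. 290.]] [[278.2 296.1]]
0.13 0.0075 [[340.9 257.7]] [[313.5 279.6]]
```

View pics/c6_4.png

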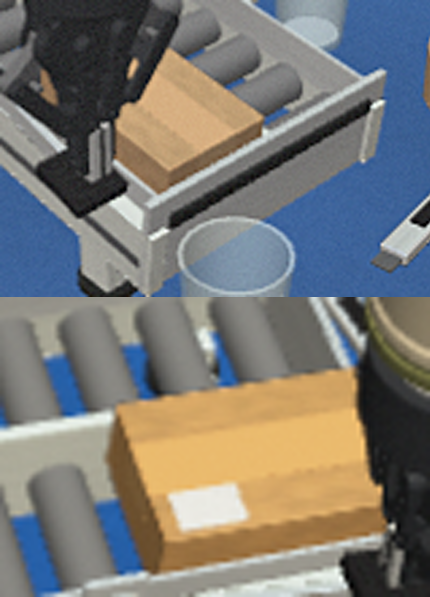

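The carton hasn't moved for a second and its nose is against the stop plate (crop 262,118 matches the predicted home position). I release by lifting straight up.

{"name": "drive_tool", "arguments": {
  "commands": [
    [1, [0, 0, -1], 0],
    [1, [0.1, 0, -1], 0],
    [1, [0.1, 0, -1], 0],
    [1, [0.2, 0, -1], 0],
    [1, [0.2, 0, -1], 0]
  ]
}}

```text
time_s: 11.0
ee_pos: [0.4955, 0.2485, 0.3512]
tool_rot: [0.994, -0.108, 0.0, -0.0]
contact_force: [-1.4, -0.1, 1.6]
finger_gap: -0.001
grasp_force: 1.1
```

{"name": "drive_tool", "arguments": {
  "commands": [
    [1, [0, 0, -1], 0],
    [1, [0, 0, -1], 0],
    [1, [0, 0, -2], 0],
    [1, [0, 0, -3], 0],
    [1, [0, 0, -3], 0]
  ]
}}

```text
time_s: 11.5
ee_pos: [0.4952, 0.2484, 0.4511]
tool_rot: [0.994, -0.108, -0.001, 0.0]
contact_force: [0.7, 0.5, 0.4]
finger_gap: -0.001
grasp_force: 0.0
```

{"name": "drive_tool", "arguments": {
  "commands": [
    [1, [0, 0, -2], 0],
    [1, [0, 0, 0], 0],
    [1, [0, 0, 0], 0],
    [1, [0, 0, 0], 0],
    [1, [0, 0, 0], 0]
  ]
}}

```text
time_s: 12.0
ee_pos: [0.4953, 0.2485, 0.4691]
tool_rot: [0.994, -0.108, -0.001, 0.001]
contact_force: [0.5, -0.3, -0.7]
finger_gap: 0.0
grasp_force: 0.0
```

```bash
python3 - <<'E'
from h import *
snap('scene','s5');snap('side','d5')
a=cv2.imread('pics/s5.png')[165:400,180:460]; b=cv2.imread('pics/d5.png')[195:430,170:450]
cv2.imwrite('pics/c7.png',cv2.resize(np.hstack([a,b]),(800,336),interpolation=cv2.INTER_CUBIC))
E
```

```text
(no output)
```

View pics/c7.png

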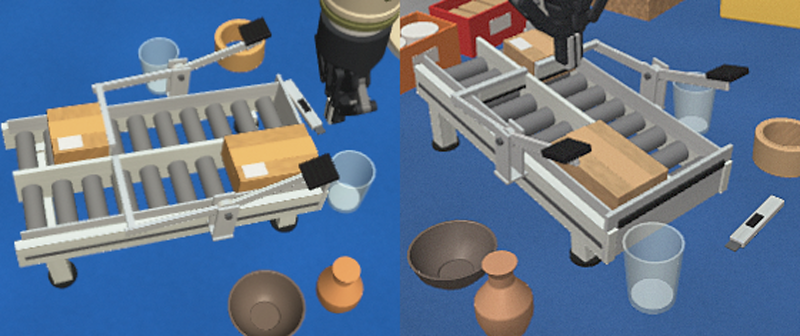

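The left gate is shut behind the long carton, which sits at the stop. The pad is back up, the short carton is still gated, and the bystanders haven't moved.

```bash
python3 -c "
from station import ticket
print(ticket.finish_job())"
```

```text
the job is handed in; nothing more can be done
None
```

The long carton (left lane) is down at the front stop with its gate shut behind it, the short carton is still behind its own gate, nothing else on the bench moved, and I handed the job in at about 12 s.

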